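Gather the fossils at one end of a covered specimen box, then open it

ROBOT

A 6-joint arm with a two-finger parallel gripper is mounted at the origin on the work surface. World frame = base frame: x ahead of the robot, y to its left, z up, the work surface at z = 0. Lengths are in m, angles in degrees, forces in N, time in s.
With the tool pointing down it reaches from about 0.3 to 0.75 m from the base axis. Payload 8.5 kg.
Tool frame: the origin (TCP) lies on the centre line of the jaws, within the pads' length; the fingertips stand 14 mm ahead of it and the grasp point (between the pads) lies 5 mm behind it; z points along the fingers, x is the direction in which the jaws open and shut, and the axes are right-handed (so a half turn about z gives the same grasp; the last joint's range is limited). The gripper opens to 85 mm and grips with 20 to 120 N. Pads are 22 mm wide; open, the fingers measure 114 mm over their backs; the gripper's body (76 mm by 85 mm) begins 54 mm behind the grasp point. The pads swing forward as they close: fully open they stand 13 mm farther back than shut.
Start: joints at [57.909, 21.807, 74.336, -0, 83.858, -12.336], TCP at [0.186, 0.518, 0.245] pointing down, gripper open.
Joint ranges: [-178.18, 178.18], [-50.72, 133.34], [12.68, 142.11], [-81.47, 261.47], [9.98, 163.14], [-165.26, 165.26]. Speed limits (degrees/s): [136.94, 136.94, 180, 180, 180, 180].

INTERFACE

Orientations are given as a 3x3 rotation matrix whose columns are the frame's x, y, z axes.
In Python, from rig import * gives the robot as it stands.
- The arm moves only by the shell command python3 -m crank 'ROWS' [FORCE]. ROWS is JSON, one flat list of numbers, 7 for each row, row after row: the turn, a rotation vector about the world's x, y, z in rad, then the shift along the world's x, y, z in m, then the opening in per cent of the stroke, from 0 (shut) to 100 (fully open). A call has 1 to 20 rows; each row shifts and turns the commanded pose from where the row before left it; what a row does not reach is not made up. A row lasts 1/10 s, in which the tool goes at most 50 mm and 8.59 degrees, less where a joint would pass 70% of its speed; a pose out of reach is approached as far as the arm can. A call is refused whole if a number of a shift passes 0.05 or a number of a turn 0.15, either way. A call with a gripper value outside its range is refused whole. The fingers move at their own pace and stop on an object; FORCE is the grip in N (left out, the last holds). Time passes only in rows, so rows that do not move let the fingers close. It gives the time, the measured TCP pose, the force and the opening at its end, in the units of the state.
- observe(): the state, without advancing time (a new reading comes with each control period).
- get_image(name): name is "scene" or "top" or "wrist"; returns a dict with "frame" (480x640x3 uint8, red, green, blue), "fov_y" (degrees; the focal length in pixels is half the picture's height over the tangent of half this angle, whatever the lens; pixels are square), "cx", "cy" (the principal point, pixels), "k1" (the pictures are not rectified: a ray, as slopes to the right and down, at radius r is drawn at 1 + k1 r^2 times it, then the intrinsics apply), "world_to_cam" (4x4, takes a point from world to camera coordinates). Camera axes: x right, y up, looking along -z (the intrinsics and any distortion apply to the point x, -y, -z); pixel columns grow to the right and rows downward; lengths in m; the calibration is good to about 2 mm. A picture is of the moment at which its call begins. There is no depth.
- close_job(): hands the job in, once; it reports no verdict.
The state is a dict: "time_s": time; "q": joint angles; "qvel": joint speeds; "joint_efforts": joint torques, N m; "position": TCP position; "tool_rot": TCP orientation; "ft_force": force on the tool from outside, world axes, zero at the start; "wrist_torque": the same for the moment, N m; "grip_width": finger opening in m.
Only numpy, scipy, OpenCV 4.12 (cv2) and the standard library are available. Lean on these libraries where they do the work, as an engineer would, in place of code of your own. Each camera call takes 0.05 s, during which the arm holds its last target. There are 200 camera calls.

TASK

Two small fossils lie loose in the oblong specimen box with the clear lid. With the loose lid staying on, tilt the box so that both fossils slide to the end that has the finger tab, then set the box down level on the white board again. Then take the lid off and lay it flat, knob up, on the board beside the box, leaving the fossils gathered at the tab end.

Things in the scene. Friction and masses are not known exactly. Their poses are not given: they have to be found in the camera images.
- box_mid (a point): Oblong grey box, open-topped, loose: 110 (x) by 54 (y) by 40 mm high, walls and floor 4 mm, white inside floor, 0.14 kg. Point: centre, 20 mm above its underside. A finger tab (16 by 26 mm) sticks out at its -x end, which is turned towards the robot within 35 degrees. It stands on a white board whose top is 10 mm above the work surface. Fingers on its 54 mm width clear the narrower lid.
- lid_knob (a point): Loose clear lid of that box, 106 by 50 by 4 mm, 0.05 kg, with a 6 mm deep lip inside the rim; it stays on up to some 45 degrees of gentle tilt. In its middle a white knob 18 by 18 by 20 mm, sides parallel to the box's. Point: the knob's centre, 10 mm above the lid plate, 20 mm above the lip's bottom, 34 mm above the box's centre when on. Axes as the box's. The board is free for 190 mm beyond the box's centre.
- fossil_a_mid (a point): Small brown ammonite fossil, a disc 20 mm across, 11 mm thick, 10 g, lying flat in the middle or far (+x) half of the box. Point: its centre. It begins to slide on the box's floor at 15 to 20 degrees of tilt; 35 degrees for a second is ample. Not wanted: a round grey dish with a like lid and knob, a rock, a pen-like tool and a brush, which also lie on the board.
- fossil_b_mid (a point): The second ammonite fossil, like the first.
There are look-alikes about, which are no part of the job. Leave any blue look-alike of the part that bears box_mid alone.

How it is judged (in metres and radians):
On the way, in this order (a step that is already met when the one before it is completed fails the run):
1. the box is tilted by more than 15 degrees with its lid on (angle between box_mid's own z axis and vertical above 0.26 rad and z of lid_knob in the frame of box_mid below 0.04 m and distance between lid_knob and box_mid below 0.045 m), for 0.1 s.
2. the box stands level on the board again, lid on, both fossils in the third of the box at the tab end (x of fossil_a_mid in the frame of box_mid between -0.056 and -0.017 m and x of fossil_b_mid in the frame of box_mid between -0.056 and -0.017 m and z of each of fossil_a_mid, fossil_b_mid in the frame of box_mid below 0.02 m and z of lid_knob in the frame of box_mid below 0.04 m and distance between lid_knob and box_mid below 0.045 m and height (world z) of box_mid below 0.038 m and angle between box_mid's own z axis and vertical below 0.17 rad), for 0.2 s.
At the end, for the whole second after the job is handed in: The box stands level (within 10 degrees) on the board, both fossils lie on its floor in the third of its length at the tab end (centres more than 17 mm from its middle), and the lid lies flat (within 10 degrees), knob up, on the board beside it, all at rest (x of fossil_a_mid in the frame of box_mid between -0.056 and -0.017 m and x of fossil_b_mid in the frame of box_mid between -0.056 and -0.017 m and z of each of fossil_a_mid, fossil_b_mid in the frame of box_mid below 0.02 m and height (world z) of box_mid below 0.038 m and angle between each of box_mid, lid_knob's own z axis and vertical below 0.17 rad and height (world z) of lid_knob between 0.01 and 0.045 m and linear speed of each of specimen_box, box_lid below 0.02 m/s); the robot touches nothing.
It fails at once if the lid comes off while a fossil is not at the tab end (z of lid_knob in the frame of box_mid above 0.046 m and x of any of fossil_a_mid, fossil_b_mid in the frame of box_mid above -0.017 m).
It also fails if it takes over 58 s, if anything falls off the work surface, if the arm or the gripper's body presses on something with over 40 N, if the wrist force passes 120 N, or if a joint passes its speed limit or range.

## Working session

There is one attempt and no reset: what is moved stays moved. The work goes in short steps, Python scripts to look and compute and a shell command to move; the robot and the scene stay as the last step left them, time stands still between calls to the robot, and variables do not carry over. Pictures are saved under pics/ and viewed, about 8 in all and at most 12, crops included, and the job is handed in when it is done.

```bash
mkdir -p pics; python3 - <<'E'
from rig import *
import cv2,numpy as np
a=get_image("top");b=get_image("scene")
for n,i in(("top",a),("scene",b)):
    cv2.imwrite(f"pics/{n}0.png",i["frame"][:,:,::-1]); print(n,i["fov_y"],i["cx"],i["cy"],i["k1"],np.round(i["world_to_cam"],3).tolist())
s=observe();print(s["time_s"],s["position"],np.round(s["tool_rot"],3).tolist(),s["grip_width"])
E
```

```text
top 48.85894632003567 322.02861868214245 231.950358635797 -0.147903122612781 [[0.002, -1.0, -0.017, -0.128], [0.982, -0.001, 0.191, -0.425], [-0.191, -0.017, 0.981, -1.126], [0.0, 0.0, 0.0, 1.0]]
scene 53.17454487190465 325.2644079604046 232.3833284884326 -0.0967840502712646 [[-0.095, 0.995, -0.013, 0.168], [-0.799, -0.068, 0.597, 0.251], [0.594, 0.066, 0.802, -1.242], [0.0, 0.0, 0.0, 1.0]]
0.1 [0.18576396 0.51742952 0.24479418] [[0.338, 0.941, -0.001], [0.941, -0.338, -0.001], [-0.001, -0.0, -1.0]] 0.08522993710319553
```

View pics/top0.png

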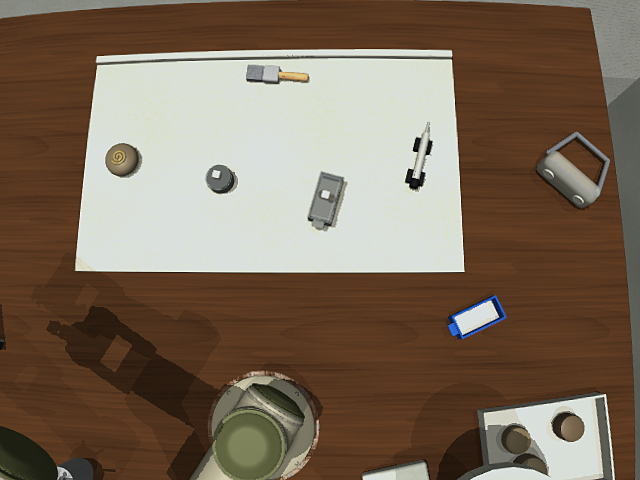

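View pics/scene0.png

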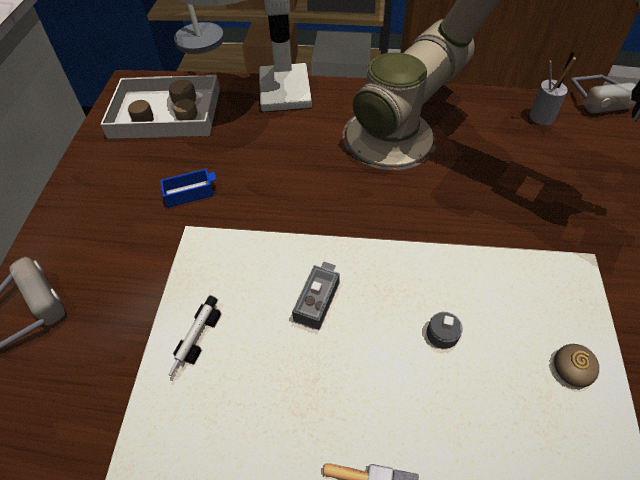

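The top view shows the grey box at about (325,200), its tab at (319,225) and its knob at (325,195). In the scene view the knob is at (316,286), with two brown fossils beside and beyond it. The blue box is a look-alike.

```bash
cat > h.py <<'E'
from rig import *
import cv2,numpy as np
def ray(im,uv):
    h=im["frame"].shape[0]; f=h/2/np.tan(np.radians(im["fov_y"]/2))
    K=np.array([[f,0,im["cx"]],[0,f,im["cy"]],[0,0,1]])
    p=cv2.undistortPoints(np.array([[uv]],float),K,np.array([im["k1"],0,0,0,0.]))[0,0]
    W=np.array(im["world_to_cam"]);R=W[:3,:3]
    return -R.T@W[:3,3], R.T@np.array([p[0],-p[1],-1])
def plane(im,uv,z):
    c,d=ray(im,uv); return c+d*(z-c[2])/d[2]
def tri(ims,uvs):
    A=np.zeros((3,3));b=np.zeros(3)
    for i,u in zip(ims,uvs):
        c,d=ray(i,u);d/=np.linalg.norm(d);P=np.eye(3)-np.outer(d,d);A+=P;b+=P@c
    return np.linalg.solve(A,b)
def blob(mask,near):
    n,l,s,c=cv2.connectedComponentsWithStats(mask.astype(np.uint8))
    k=[i for i in range(1,n) if s[i,4]>=8]
    i=min(k,key=lambda i:np.hypot(*(c[i]-near))); return c[i],s[i,4],l==i
E
python3 - <<'E'
from h import *
t=get_image("top");s=get_image("scene")
uv=[]
for im,near in((t,(325,195)),(s,(316,286))):
    g=im["frame"].min(2); c,a,_=blob(g>190,near);uv.append(c);print("knob",c,a)
print("knob xyz",tri((t,s),uv),[plane(i,u,.064) for i,u in zip((t,s),uv)])
m=t["frame"].max(2)<165
roi=np.zeros_like(m);roi[160:235,295:355]=1
c,a,l=blob(m&roi,(325,200));print("box",c,a)
pts=np.argwhere(l)[:,::-1]
r=cv2.minAreaRect(pts.astype(np.float32));print(r)
for p in cv2.boxPoints(r):print(p,plane(t,p,.05)[:2])
cv2.imwrite("pics/c1.png",cv2.resize(np.hstack([t["frame"][160:240,285:365,::-1],s["frame"][250:330,275:355,::-1]]),None,fx=5,fy=5,interpolation=cv2.INTER_CUBIC))
E
```

```text
knob [325.14285714 193.9047619 ] 42
knob [315.58823529 285.25490196] 51
knob xyz [ 0.50334146 -0.13664991  0.07270536] [array([ 0.50552408, -0.13515533,  0.064     ]), array([ 0.49844179, -0.13884095,  0.064     ])]
box [326.57370242 201.15224913] 1445
((326.3271179199219, 201.8315887451172), (28.65781021118164, 56.814876556396484), 15.64224624633789)
[304.86942 225.32344] [ 0.43810873 -0.09057234]
[320.1884  170.61275] [ 0.5634462  -0.12382884]
[347.78482 178.33974] [ 0.54523651 -0.18555708]
[332.46585 233.05043] [ 0.42077589 -0.1511015 ]
```

View pics/c1.png

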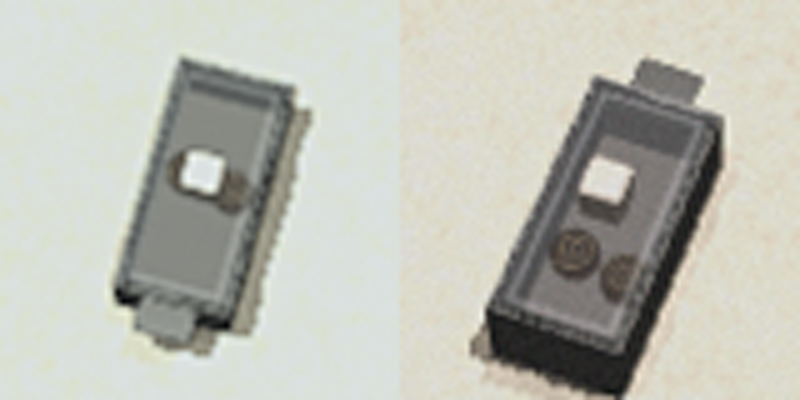

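The crop shows the rim corners clearly. The box's long axis is about 15° clockwise from world x, and both fossils are near the middle or far half. I'll go above it and refine with the wrist camera.

```bash
python3 -m crank '[0,0,0.005,0.016,-0.033,0,100, 0,0,0.005,0.016,-0.033,0,100, 0,0,0.005,0.016,-0.033,0,100, 0,0,0.005,0.016,-0.033,0,100, 0,0,0.005,0.016,-0.033,0,100, 0,0,0.005,0.016,-0.033,0,100, 0,0,0.005,0.016,-0.033,0,100, 0,0,0.005,0.016,-0.033,0,100, 0,0,0.005,0.016,-0.033,0,100, 0,0,0.005,0.016,-0.033,0,100, 0,0,0.005,0.016,-0.033,0,100, 0,0,0.005,0.016,-0.033,0,100, 0,0,0.005,0.016,-0.033,0,100, 0,0,0.005,0.016,-0.033,0,100, 0,0,0.005,0.016,-0.033,0,100, 0,0,0.005,0.016,-0.033,0,100, 0,0,0,0.016,-0.033,0,100, 0,0,0,0.016,-0.033,0,100, 0,0,0,0.016,-0.033,0,100, 0,0,0,0.013,-0.028,0,100]'
python3 -m crank '[0,0,0,0,0,0,100,0,0,0,0,0,0,100,0,0,0,0,0,0,100]'
python3 - <<'E'
from h import *
w=get_image("wrist");cv2.imwrite("pics/w1.png",w["frame"][:,:,::-1])
s=observe();print(s["time_s"],s["position"],np.round(s["tool_rot"],3).tolist(),s["ft_force"])
E
```

```text
time_s: 2.2
position: [0.5034, -0.1392, 0.2451]
tool_rot: [[0.262, 0.965, -0.0], [0.965, -0.262, 0.0], [-0.0, -0.0, -1.0]]
ft_force: [0.6, 0.8, 0.1]
grip_width: 0.0852
time_s: 2.5
position: [0.5025, -0.1364, 0.2453]
tool_rot: [[0.261, 0.965, -0.0], [0.965, -0.261, 0.0], [0.0, -0.0, -1.0]]
ft_force: [0.2, 0.3, 1.1]
grip_width: 0.0857
2.55 [ 0.50252071 -0.13632516  0.2454846 ] [[0.261, 0.965, -0.0], [0.965, -0.261, 0.0], [0.0, -0.0, -1.0]] [-0.27499404  0.66444381  0.19800131]
```

View pics/w1.png

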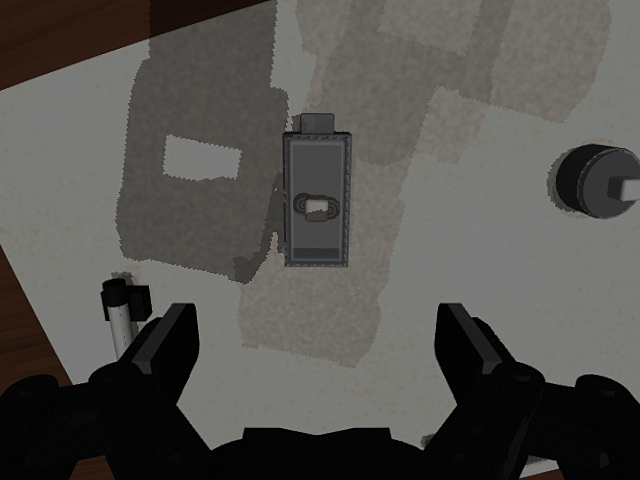

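The wrist view shows the box rim with corners at about (285,133), (351,133), (349,266) and (285,266). The knob top is near (316,205), with one fossil on each side of it.

```bash
python3 - <<'E'
from h import *
w=get_image("wrist")
c=[plane(w,u,.05)[:2] for u in((285,133),(351.5,133),(349,266),(285,266.5))]
c=np.array(c);print(c.round(4),"centre",c.mean(0))
d=(c[2]+c[3]-c[0]-c[1])/2;print("L",np.linalg.norm(d),"yaw",np.degrees(np.arctan2(d[1],d[0])))
e=(c[1]+c[2]-c[0]-c[3])/2;print("W",np.linalg.norm(e),"yaw",np.degrees(np.arctan2(e[1],e[0])))
print("knob",plane(w,(317,205),.074)); print("tab",plane(w,(317.5,114),.05))
E
```

```text
[[ 0.4441 -0.146 ]
 [ 0.4574 -0.0966]
 [ 0.5639 -0.1247]
 [ 0.5502 -0.1772]] centre [ 0.50388333 -0.13611011]
L 0.11033123861912707 yaw -15.584358422652373
W 0.052717924879704156 yaw 75.14024137406341
knob [ 0.49991138 -0.13558341  0.074     ]
tab [ 0.43690498 -0.11816455  0.05      ]
```

```bash
python3 -m crank '[0,0,-0.004,0.0015,0,-0.02,100, 0,0,0,0,0,-0.02,100, 0,0,0,0,0,-0.02,100, 0,0,0,0,0,-0.02,100, 0,0,0,0,0,-0.02,100, 0,0,0,0,0,-0.02,100, 0,0,0,0,0,-0.02,100, 0,0,0,0,0,-0.02,100, 0,0,0,0,0,-0.02,100, 0,0,0,0,0,-0.015,100, 0,0,0,0,0,-0.01,100, 0,0,0,0,0,-0.008,100, 0,0,0,0,0,0,100, 0,0,0,0,0,0,100]' 50
python3 -m crank '[0,0,0,0,0,0,80, 0,0,0,0,0,0,75, 0,0,0,0,0,0,72, 0,0,0,0,0,0,69, 0,0,0,0,0,0,66, 0,0,0,0,0,0,63, 0,0,0,0,0,0,60, 0,0,0,0,0,0,55, 0,0,0,0,0,0,50, 0,0,0,0,0,0,50,0,0,0,0,0,0,50]'
```

```text
time_s: 4.0
position: [0.5046, -0.1374, 0.0328]
tool_rot: [[0.265, 0.964, 0.001], [0.964, -0.265, -0.0], [-0.0, 0.001, -1.0]]
ft_force: [-0.4, 0.6, 0.2]
grip_width: 0.0855
time_s: 5.1
position: [0.5045, -0.1373, 0.0326]
tool_rot: [[0.266, 0.964, 0.0], [0.964, -0.266, -0.0], [0.0, 0.0, -1.0]]
ft_force: [-1.2, 1.1, 5.4]
grip_width: 0.0534
```

```bash
python3 -m crank '[0,0,0,0,0,0.003,40, 0,0,0,0,0,0.006,40, 0,0,0,0,0,0.01,40, 0,0,0,0,0,0.012,40, 0,0,0,0,0,0.012,40, 0,0,0,0,0,0.012,40, 0,0,0,0,0,0.012,40, 0,0,0,0,0,0.01,40, 0,0,0,0,0,0.006,40, 0,0,0,0,0,0.003,40, 0,0,0,0,0,0,40, 0,0,0,0,0,0,40]'
python3 - <<'E'
from h import *
w=get_image("wrist")["frame"];s=get_image("scene")["frame"]
cv2.imwrite("pics/w2.png",np.hstack([w[0:400,120:520,::-1],cv2.resize(s[220:340,260:380,::-1],(400,400))]))
E
```

```text
time_s: 6.3
position: [0.5042, -0.1373, 0.118]
tool_rot: [[0.266, 0.964, -0.001], [0.964, -0.266, 0.0], [0.0, -0.001, -1.0]]
ft_force: [0.1, -0.0, -2.2]
grip_width: 0.0534
```

View pics/w2.png

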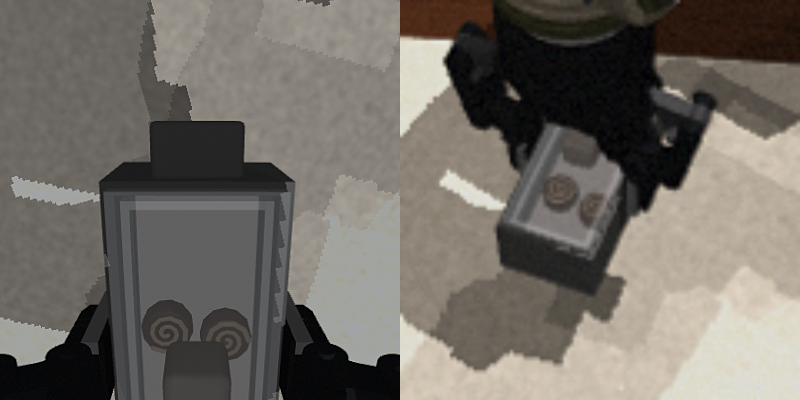

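The box is lifted level and clean with the lid on, and the fossils sit beside the knob. Next I tilt the tab end down.

```bash
python3 -m crank '[-0.005,-0.019,0,0,0,0,40, -0.01,-0.038,0,0,0,0,40, -0.012,-0.043,0,0,0,0,40, -0.012,-0.043,0,0,0,0,40, -0.012,-0.043,0,0,0,0,40, -0.012,-0.043,0,0,0,0,40, -0.012,-0.043,0,0,0,0,40, -0.012,-0.043,0,0,0,0,40, -0.012,-0.043,0,0,0,0,40, -0.012,-0.043,0,0,0,0,40, -0.012,-0.043,0,0,0,0,40, -0.012,-0.043,0,0,0,0,40, -0.012,-0.043,0,0,0,0,40, -0.012,-0.043,0,0,0,0,40, -0.01,-0.038,0,0,0,0,40, -0.005,-0.019,0,0,0,0,40, 0,0,0,0,0,0,40, 0,0,0,0,0,0,40, 0,0,0,0,0,0,40, 0,0,0,0,0,0,40]'
python3 -m crank '[0,0,0,0,0,0,40, 0,0,0,0,0,0,40, 0,0,0,0,0,0,40, 0,0,0,0,0,0,40, 0,0,0,0,0,0,40, 0,0,0,0,0,0,40, 0,0,0,0,0,0,40, 0,0,0,0,0,0,40]'
python3 - <<'E'
from h import *
w=get_image("wrist")["frame"];s=get_image("scene")["frame"]
cv2.imwrite("pics/w3.png",np.hstack([w[0:400,120:520,::-1],cv2.resize(s[220:340,260:380,::-1],(400,400))]))
E
```

```text
time_s: 8.4
position: [0.5045, -0.1375, 0.1185]
tool_rot: [[0.266, 0.765, 0.586], [0.964, -0.21, -0.162], [-0.001, 0.608, -0.794]]
ft_force: [-0.2, -0.9, -2.1]
grip_width: 0.0533
time_s: 9.2
position: [0.5044, -0.1374, 0.1183]
tool_rot: [[0.266, 0.765, 0.586], [0.964, -0.211, -0.162], [-0.0, 0.608, -0.794]]
ft_force: [-0.6, 0.2, -2.5]
grip_width: 0.0533
```

View pics/w3.png

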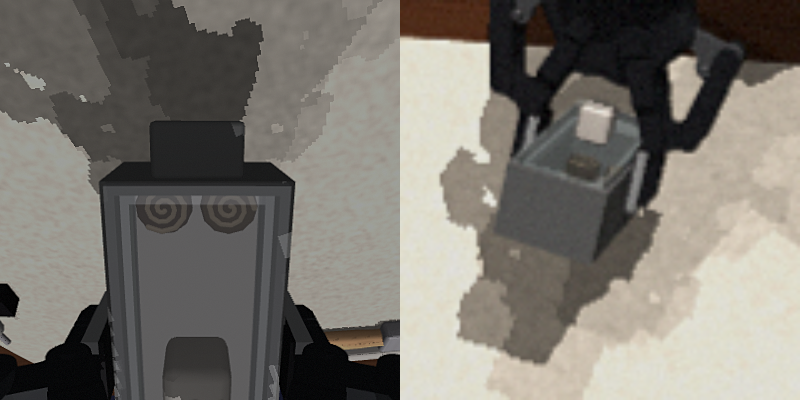

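Both fossils are against the tab-end wall with the lid still on, at 37.4° of tilt. I'll level the box and lower it.

```bash
python3 -m crank '[0.005,0.019,0,0,0,0,40, 0.01,0.038,0,0,0,0,40, 0.012,0.043,0,0,0,0,40, 0.012,0.043,0,0,0,0,40, 0.012,0.043,0,0,0,0,40, 0.012,0.043,0,0,0,0,40, 0.012,0.043,0,0,0,0,40, 0.012,0.043,0,0,0,0,40, 0.012,0.043,0,0,0,0,40, 0.012,0.043,0,0,0,0,40, 0.012,0.043,0,0,0,0,40, 0.012,0.043,0,0,0,0,40, 0.012,0.043,0,0,0,0,40, 0.012,0.043,0,0,0,0,40, 0.01,0.038,0,0,0,0,40, 0.005,0.019,0,0,0,0,40, 0,0,0,0,0,0,40, 0,0,0,0,0,0,40]'
python3 -m crank '[0,0,0,0,0,-0.003,40, 0,0,0,0,0,-0.006,40, 0,0,0,0,0,-0.01,40, 0,0,0,0,0,-0.012,40, 0,0,0,0,0,-0.012,40, 0,0,0,0,0,-0.012,40, 0,0,0,0,0,-0.012,40, 0,0,0,0,0,-0.008,40, 0,0,0,0,0,-0.004,40, 0,0,0,0,0,-0.002,40, 0,0,0,0,0,-0.002,40, 0,0,0,0,0,-0.001,40, 0,0,0,0,0,0,40, 0,0,0,0,0,0,40]'
```

```text
time_s: 11.1
position: [0.5043, -0.1373, 0.1182]
tool_rot: [[0.266, 0.964, 0.0], [0.964, -0.266, 0.0], [0.0, 0.0, -1.0]]
ft_force: [-0.5, 0.3, -1.8]
grip_width: 0.0529
time_s: 12.5
position: [0.5045, -0.1374, 0.0345]
tool_rot: [[0.266, 0.964, 0.0], [0.964, -0.266, -0.0], [-0.0, 0.001, -1.0]]
ft_force: [-0.0, -0.5, -3.2]
grip_width: 0.0533
```

```bash
python3 -m crank '[0,0,0,0,0,-0.001,40, 0,0,0,0,0,-0.001,40, 0,0,0,0,0,0,40, 0,0,0,0,0,0,40, 0,0,0,0,0,0,40]'
python3 -m crank '[0,0,0,0,0,0,64, 0,0,0,0,0,0,66, 0,0,0,0,0,0,72, 0,0,0,0,0,0,80, 0,0,0,0,0,0,90, 0,0,0,0,0,0,100, 0,0,0,0,0,0,100, 0,0,0,0,0,0.01,100, 0,0,0,0,0,0.02,100, 0,0,0,0,0,0.02,100, 0,0,0,0,0,0.02,100, 0,0,0,0,0,0.02,100, 0,0,0,0,0,0.01,100, 0,0,0,0,0,0,100, 0,0,0,0,0,0,100]'
python3 - <<'E'
from h import *
w=get_image("wrist")["frame"];s=get_image("scene")["frame"]
cv2.imwrite("pics/w4.png",np.hstack([w[0:400,120:520,::-1],cv2.resize(s[220:340,260:380,::-1],(400,400))]))
E
```

```text
time_s: 13.0
position: [0.5045, -0.1375, 0.0326]
tool_rot: [[0.266, 0.964, 0.0], [0.964, -0.266, -0.0], [-0.0, 0.0, -1.0]]
ft_force: [-1.2, 0.3, 5.8]
grip_width: 0.0533
time_s: 14.5
position: [0.5041, -0.1372, 0.1319]
tool_rot: [[0.266, 0.964, -0.001], [0.964, -0.266, 0.0], [0.0, -0.001, -1.0]]
ft_force: [-0.6, -0.0, -0.3]
grip_width: 0.0853
```

View pics/w4.png

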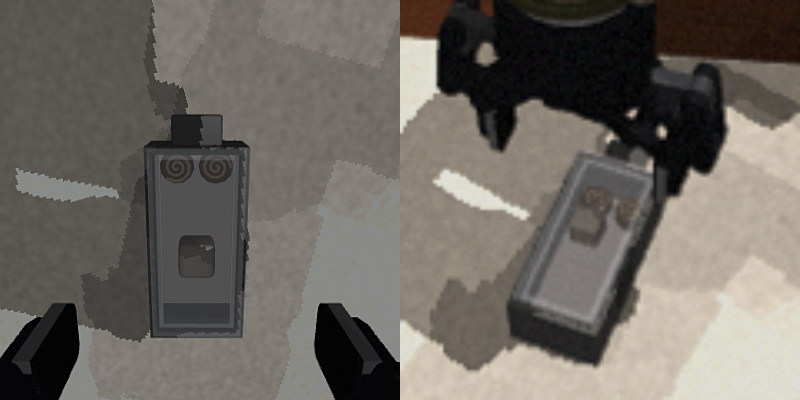

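The box is set down level and released. The fossils are at the tab end, the lid is on, and the knob top is near full-frame pixel (317,252). Next I go down on the knob with the jaws at 40%.

```bash
python3 - <<'E'
from h import *
w=get_image("wrist")
# top face corners from crop: x 178..215 , y 236..~275 (offset +120)
print([plane(w,u,.074).round(4) for u in((317,236),(317,256),(317,276),(298,256),(335,256))])
E
python3 -m crank '[0,0,0,0,0,0,80, 0,0,0,0,0,0,60, 0,0,0,0,0,0,40, 0,0,0,0,0,0,40, 0,0,0,0,0,0,40, 0,0,0,0,0,-0.005,40, 0,0,0,0,0,-0.01,40, 0,0,0,0,0,-0.01,40, 0,0,0,0,0,-0.01,40, 0,0,0,0,0,-0.01,40, 0,0,0,0,0,-0.005,40, 0,0,0,0,0,-0.004,40, 0,0,0,0,0,-0.003,40, 0,0,0,0,0,0,40, 0,0,0,0,0,0,40]' 30
```

```text
[array([ 0.489 , -0.1332,  0.074 ]), array([ 0.4988, -0.1359,  0.074 ]), array([ 0.5089, -0.1387,  0.074 ]), array([ 0.4964, -0.1447,  0.074 ]), array([ 0.5011, -0.1275,  0.074 ])]
time_s: 16.15
position: [0.5045, -0.1374, 0.0755]
tool_rot: [[0.266, 0.964, 0.0], [0.964, -0.266, -0.0], [-0.0, 0.0, -1.0]]
ft_force: [0.4, -0.4, -0.9]
grip_width: 0.0341
```

```bash
python3 -m crank '[0,0,0,-0.002,0.0005,-0.001,40, 0,0,0,-0.002,0.0005,-0.001,40, 0,0,0,0,0,0,35, 0,0,0,0,0,0,30, 0,0,0,0,0,0,26, 0,0,0,0,0,0,23, 0,0,0,0,0,0,20, 0,0,0,0,0,0,16, 0,0,0,0,0,0,12, 0,0,0,0,0,0,10, 0,0,0,0,0,0,10, 0,0,0,0,0,0,10]' 30
```

```text
time_s: 17.35
position: [0.5005, -0.1364, 0.0735]
tool_rot: [[0.266, 0.964, 0.0], [0.964, -0.266, -0.0], [-0.0, 0.0, -1.0]]
ft_force: [0.5, 0.4, 4.4]
grip_width: 0.0172
```

The knob is gripped at 17.2 mm. I'll lift slowly and check.

```bash
python3 -m crank '[0,0,0,0,0,0.002,10, 0,0,0,0,0,0.002,10, 0,0,0,0,0,0.003,10, 0,0,0,0,0,0.003,10, 0,0,0,0,0,0.005,10, 0,0,0,0,0,0.01,10, 0,0,0,0,0,0.01,10, 0,0,0,0,0,0.01,10, 0,0,0,0,0,0.01,10, 0,0,0,0,0,0.005,10, 0,0,0,0,0,0,10, 0,0,0,0,0,0,10]'
python3 - <<'E'
from h import *
w=get_image("wrist")["frame"];s=get_image("scene")["frame"]
cv2.imwrite("pics/w5.png",np.hstack([w[0:400,120:520,::-1],cv2.resize(s[220:340,260:380,::-1],(400,400))]))
E
```

```text
time_s: 18.55
position: [0.5003, -0.1363, 0.1332]
tool_rot: [[0.266, 0.964, -0.0], [0.964, -0.266, 0.0], [0.0, -0.0, -1.0]]
ft_force: [-0.4, 0.3, -0.5]
grip_width: 0.0173
```

View pics/w5.png

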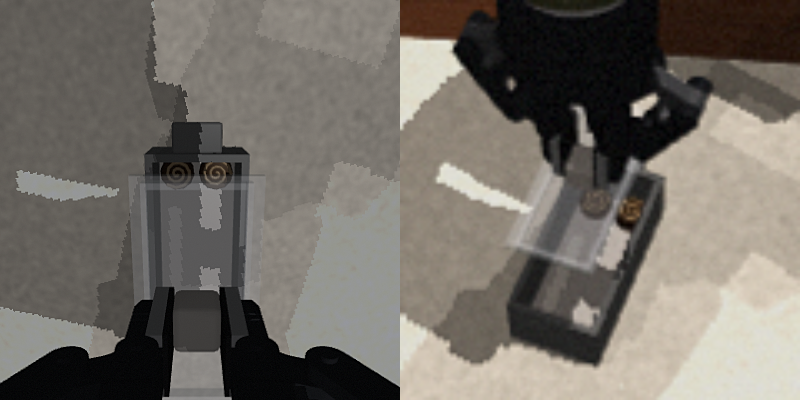

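The lid hangs level and clear of the box, and the fossils are still at the tab end. I'll carry it 135 mm out along box +x and lower it.

```bash
python3 -m crank '[0,0,0,0.006,-0.0016,0,10, 0,0,0,0.012,-0.0033,0,10, 0,0,0,0.016,-0.0044,0,10, 0,0,0,0.016,-0.0044,0,10, 0,0,0,0.016,-0.0044,0,10, 0,0,0,0.016,-0.0044,0,10, 0,0,0,0.016,-0.0044,0,10, 0,0,0,0.014,-0.004,0,10, 0,0,0,0.012,-0.0033,0,10, 0,0,0,0.006,-0.0016,0,10, 0,0,0,0,0,0,10, 0,0,0,0,0,0,10]'
python3 -m crank '[0,0,0,0,0,-0.005,10, 0,0,0,0,0,-0.012,10, 0,0,0,0,0,-0.015,10, 0,0,0,0,0,-0.015,10, 0,0,0,0,0,-0.015,10, 0,0,0,0,0,-0.012,10, 0,0,0,0,0,-0.008,10, 0,0,0,0,0,-0.005,10, 0,0,0,0,0,-0.003,10, 0,0,0,0,0,-0.001,10, 0,0,0,0,0,0,10, 0,0,0,0,0,0,10]'
```

```text
time_s: 19.85
position: [0.6301, -0.172, 0.133]
tool_rot: [[0.266, 0.964, -0.001], [0.964, -0.266, 0.0], [0.0, -0.001, -1.0]]
ft_force: [0.2, -0.3, -0.4]
grip_width: 0.0173
time_s: 21.05
position: [0.6306, -0.1723, 0.0428]
tool_rot: [[0.266, 0.964, 0.001], [0.964, -0.266, -0.0], [-0.0, 0.001, -1.0]]
ft_force: [0.7, -0.4, -0.6]
grip_width: 0.0173
```

```bash
python3 -m crank '[0,0,0,0,0,-0.001,10, 0,0,0,0,0,-0.001,10, 0,0,0,0,0,-0.001,10, 0,0,0,0,0,0,10, 0,0,0,0,0,0,10]'
```

```text
time_s: 21.55
position: [0.6304, -0.1722, 0.0395]
tool_rot: [[0.266, 0.964, 0.0], [0.964, -0.266, -0.0], [-0.0, 0.0, -1.0]]
ft_force: [-1.2, 0.6, 1.3]
grip_width: 0.0166
```

```bash
python3 -m crank '[0,0,0,0,0,0,22, 0,0,0,0,0,0,26, 0,0,0,0,0,0,32, 0,0,0,0,0,0,40, 0,0,0,0,0,0,45, 0,0,0,0,0,0,45, 0,0,0,0,0,0.01,45, 0,0,0,0,0,0.02,45, 0,0,0,0,0,0.03,45, 0,0,0,0,0,0.03,45, 0,0,0,0,0,0.03,45, 0,0,0,-0.02,0.02,0.03,45, 0,0,0,-0.02,0.03,0.02,45, 0,0,0,-0.02,0.03,0.01,45, 0,0,0,-0.02,0.03,0,45, 0,0,0,0,0.02,0,45, 0,0,0,0,0,0,45, 0,0,0,0,0,0,45]'
python3 - <<'E'
from h import *
t=get_image("top")["frame"];s=get_image("scene")["frame"]
cv2.imwrite("pics/f.png",np.hstack([cv2.resize(s[230:390,240:400,::-1],(400,400)),cv2.resize(t[120:240,270:390,::-1],(400,400))]))
print(observe()["ft_force"],observe()["time_s"])
E
```

```text
time_s: 23.35
position: [0.5506, -0.0424, 0.2199]
tool_rot: [[0.265, 0.964, 0.001], [0.964, -0.265, -0.001], [-0.0, 0.001, -1.0]]
ft_force: [-0.1, 0.2, 0.2]
grip_width: 0.0387
[-0.3842394  -0.27618939  0.16540987] 23.45
```

View pics/f.png

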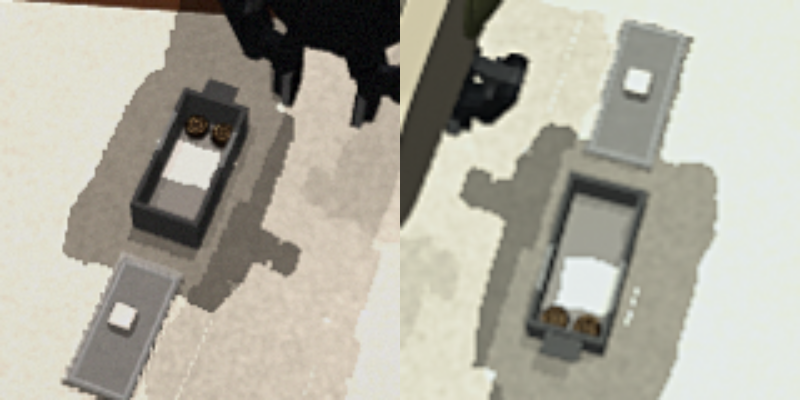

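The lid lies flat, knob up, on the board past the box's far end. Both fossils are at the tab wall, the box is level and the gripper is clear.

```bash
python3 -c "
from rig import *
print(close_job())"
```

```text
the job is handed in; nothing more can be done
None
```

The job is done and handed in at about 23.5 s of the 58 s allowed; no verdict was reported.

- **Tilt:** I gripped the box across its width, lifted it about 85 mm and tilted it 37° tab end down for about a second. Both fossils slid to the tab wall and the lid stayed on.
- **Set-down and lid:** I set the box down level and released it. Then I took the lid off by its knob and laid it about 135 mm beyond the box's centre along its long axis.
- **Last checks:** The final pictures from two cameras show:
  - the box level on the board;
  - both fossils at the tab wall;
  - the lid flat, knob up;
  - the gripper clear, with contact force near zero.
- **Disagreement:** In the first measurement the knob's position from the two cameras differed by about 7 mm. The wrist camera settled it, and no check failed.

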